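Stack the filter holder and press it home

TASK

Build up the filter holder: with its carriage still up, thread the wide flat metal ring down the post onto the carriage, around the boss, and let go, then thread the flanged collar, flange down, onto the ring and let go. Then push the stack and carriage down the post until the carriage is fully home at the foot, with ring and collar lying flat on one another, and take the hand away. Leave the other things on the bench where they are.

Things in the scene. Friction and masses are not known exactly. Their poses are not given: they have to be found in the camera images.
- holder: filter holder, fixed to the bench: round white foot 140 mm across, 42 mm high, with an upright steel post of 18 mm diameter in its middle; a short outlet stub 98 mm out along its -x. Origin at the centre of the foot's underside, z up.
- post_tip (a point): top of the post, 158 mm above the bench, on the post's axis; the top 13 mm of the post tapers to 8 mm diameter.
- carriage (a joint): the steel carriage, a disc 90 mm across and 14 mm thick that slides on the post and stays where it is left by the drag of its seal (a push of about 5 to 12 N moves it). 0 = fully up, 0.040 m = home, almost on the foot; grows as it goes down.
- seat (a point): centre of the carriage's top face, on the post's axis, z up; 99 mm above the bench at joint 0, 59 mm at home. A round boss of 30 mm diameter, 14 mm high, with a 3 mm bevel at its top, rises from this face around the post.
- wide_ring: plain flat aluminium ring, 64 mm outside, 34 mm bore, 20 mm high; goes on first, around the boss. Lies flat on the bench. Origin at the centre of its underside, z along its axis.
- wide_ring_center (a point): centre of the wide ring, half-way up (10 mm).
- collar: flanged aluminium collar, 22 mm bore right through, 40 mm high: flange 64 mm across and 10 mm thick at the bottom, neck 48 mm across above it; too narrow in the bore for the boss, so goes on second and sits flange down on the wide ring. Stands flange down on the bench. Origin at the centre of its underside (the flange), z along its axis, up.
- bottle_a: brown glass bottle, blue cap, 72 mm across, 150 mm high. A bystander; origin at the centre of its underside.
- bottle_b: smaller brown glass bottle, blue cap, 66 mm across, 130 mm high. A bystander; origin at the centre of its underside.
- beaker: open glass beaker, 72 mm across, 90 mm high. A bystander; origin at the centre of its underside.
- cork_ring: cork flask ring lying flat, 90 mm across, 56 mm bore, 25 mm high (not part of the stack). A bystander; origin at the centre of its underside.
- dish: shallow white ceramic dish, 84 mm across, 16 mm high. A bystander; origin at the centre of its underside.
- spatula: thin steel laboratory spatula lying flat, 180 mm long. A bystander; origin at the centre of its underside at mid length.
Mind the look-alikes: they are no part of the job. Leave any turquoise look-alike of the wide_ring alone.

How it is judged:
On the way, in this order (a step that is already met when the one before it is completed fails the run):
1. the wide ring lies flat on the carriage around the boss, let go (horizontal distance between wide_ring_center and seat below 0.006 m and z of wide_ring_center in the frame of seat between 0.007 and 0.0135 m and angle between the z axis of wide_ring and the z axis of seat, either way round below 0.08 rad and contact force between the fingers and wide_ring below 0.3 N), for 0.2 s.
2. the collar, flange down, lies flat on the wide ring, let go, the carriage not yet home (horizontal distance between each of wide_ring_center, collar and seat below 0.006 m and z of wide_ring_center in the frame of seat between 0.007 and 0.0135 m and angle between the z axis of wide_ring and the z axis of seat, either way round below 0.08 rad and z of collar in the frame of seat between 0.017 and 0.0235 m and angle between collar's own z axis and vertical below 0.08 rad and contact force between the fingers and collar below 0.3 N and value of joint carriage below 0.035 m), for 0.2 s.
3. the carriage is pushed fully home with both on it (horizontal distance between each of wide_ring_center, collar and seat below 0.006 m and z of wide_ring_center in the frame of seat between 0.007 and 0.0135 m and angle between the z axis of wide_ring and the z axis of seat, either way round below 0.08 rad and z of collar in the frame of seat between 0.017 and 0.0235 m and angle between collar's own z axis and vertical below 0.08 rad and value of joint carriage above 0.0375 m), for 0.2 s.
At the end, for the whole second after the job is handed in: Carriage home (joint above 37.5 mm); on it the wide ring (centre 7 to 13.5 mm above its face), on that the collar, flange down (underside 17 to 23.5 mm above the face); both within 6 mm of the axis and 0.08 rad of flat, at rest; bystanders within 40 mm of their starts (all of step 3 and linear speed of each of wide_ring, collar below 0.01 m/s); the robot touches nothing.
It fails at once if a bystander is moved more than 40 mm (distance of any of bottle_a, bottle_b, beaker, cork_ring, dish, spatula from where it was at the start of the episode above 0.04 m).
It also fails if it takes over 70 s, if anything falls off the work surface, if the arm or the gripper's body presses on something with over 40 N, if the wrist force passes 120 N, or if a joint passes its speed limit or range.

ROBOT

A 6-joint arm with a two-finger parallel gripper is mounted at the origin on the work surface. World frame = base frame: x ahead of the robot, y to its left, z up, the work surface at z = 0. Lengths are in m, angles in rad, forces in N, time in s.
With the tool pointing down it reaches from about 0.3 to 0.85 m from the base axis. Payload 4.2 kg.
Tool frame: the origin (TCP) lies between the finger pads; the fingertips stand 14 mm ahead of it and the grasp point (between the pads) lies 5 mm behind it; z points along the fingers, y is the line along which they close (so a half turn about z gives the same grasp; the last joint's range is limited). The gripper opens to 91 mm and grips with 3 to 60 N. Pads are 32 mm wide; open, the fingers measure 118 mm over their backs; the gripper's body (76 mm by 178 mm) begins 60 mm behind the grasp point.
Start: joints at [1.256, 0.32, 1.565, -0, 1.257, -0.02], TCP at [0.167, 0.55, 0.228] pointing down, gripper open.
Joint ranges: [-3.11, 3.11], [-0.84, 2.01], [0.21, 2.61], [-1.34, 4.49], [0.05, 2.63], [-2.56, 2.56]. Speed limits (rad/s): [2.57, 2.57, 3.14, 3.14, 3.14, 3.14].

INTERFACE

Orientations are given as a unit quaternion [w, x, y, z].
In Python, from station import sense, capture, hand_in gives the robot as it stands. The module is installed in compiled form; this text tells all that it offers.
- The arm moves only by the tool move_arm, never from a script. Its argument "plan" is a list of rows, each an object with "offset": the shift along the tool's x, y, z in units of 30 cm (1.0 is 30 cm), a list of three; "rot": the turn, a rotation vector about the tool's x, y, z in units of 180 degrees (1.0 is 180 degrees), a list of three. A call has 1 to 10 rows; each row shifts and turns the commanded pose from where the row before left it, along the tool's axes as they then stand; what a row does not reach is not made up. A row lasts 1/10 s, in which the tool goes at most 50 mm and 8.59 degrees, less where a joint would pass 70% of its speed; a pose out of reach is approached as far as the arm can. A call with a number of a shift or a turn outside -1 to 1 is refused whole. A call with a gripper value outside its range is refused whole. "grip" is the finger opening in mm, from 0 to 91.2, set as the call begins (left out, the last holds). The fingers move at their own pace and stop on an object; "squeeze" is the grip in N (left out, the last holds). Time passes only in rows, so rows that do not move let the fingers close. It gives the time, the measured TCP pose, the force, the opening and the grip force at its end, in the units of the state.
- sense(): the state, without advancing time (a new reading comes with each control period).
- capture(name): name is "side" or "top" or "wrist"; returns a dict with "frame" (400x640x3 uint8, blue, green, red), "K" (3x3 intrinsics, pixels), "dist" ([k1, k2, p1, p2, k3] as OpenCV has them; the pictures are not rectified), "rvec" (rotation vector, rad) and "tvec" (3), from world to camera coordinates, as OpenCV has them; the wrist camera has in their place "mount" (4x4, takes a point from camera to tool coordinates, whose origin is the TCP and whose axes are the flange's). Camera axes: x right, y down, z forward; pixel columns grow to the right and rows downward; lengths in m; the calibration is good to about 2 mm. A picture is of the moment at which its call begins: read the wrist's pose just before it. There is no depth.
- hand_in(): hands the job in; it is judged then, once.
The state is a dict: "t": time; "joints": joint angles; "joint_vel": joint speeds; "joint_efforts": joint torques, N m; "tcp_pos": TCP position; "ee_rot": TCP orientation; "ft_force": force on the tool from outside, world axes, zero at the start; "wrist_torque": the same for the moment, N m; "finger_gap": opening from 0.0 (shut) to 1.0 (fully open); "gripper_force": force on a finger pad.
Only numpy, scipy, OpenCV 4.12 (cv2) and the standard library are available. Lean on these libraries where they do the work, as an engineer would, in place of code of your own. Each camera call takes 0.05 s, during which the arm holds its last target. There are 200 camera calls.

## Working session

There is one attempt and no reset: what is moved stays moved. The work goes in short steps, Python scripts to look and compute and a tool call to move; the robot and the scene stay as the last step left them, time stands still between calls to the robot, and variables do not carry over. Pictures are saved under pics/ and viewed, at most 10 in all, crops included, and the job is handed in when it is done.

Besides the shell and the picture viewer there is one more tool, called after ">>>" as a command line: name --argument value ..., lists and objects as JSON in quotes. move_arm: Moves the arm, as the interface text tells. Shifts and turns lie within -1 to 1; 1 stands for 30 cm of shift or 180 degrees of turn. Its arguments: {"type":"object","properties":{"plan":{"type":"array","items":{"type":"object","properties":{"offset":{"type":"array","items":{"type":"number","minimum":-1,"maximum":1}},"rot":{"type":"array","items":{"type":"number","minimum":-1,"maximum":1}}}}},"grip":{"type":"number"},"squeeze":{"type":"number"}},"required":["plan"]}

```bash
mkdir -p pics; cat > h.py <<'E'
import numpy as np, cv2
from station import sense, capture
from scipy.spatial.transform import Rotation as R
def rays(c,px,s=None):
    px=np.array(px,float).reshape(-1,1,2)
    n=cv2.undistortPoints(px,c["K"],np.array(c["dist"],float)).reshape(-1,2)
    d=np.c_[n,np.ones(len(n))]
    if "mount" in c:
        M=np.array(c["mount"]);q=s["ee_rot"];Rt=R.from_quat([q[1],q[2],q[3],q[0]]).as_matrix()
        Rw=Rt@M[:3,:3];o=np.array(s["tcp_pos"])+Rt@M[:3,3]
        return o,d@Rw.T
    Rc=cv2.Rodrigues(np.array(c["rvec"],float))[0]
    return -Rc.T@np.array(c["tvec"],float).ravel(),d@Rc
def plane(c,px,z,s=None):
    o,d=rays(c,px,s); return o+d*((z-o[2])/d[:,2])[:,None]
E
python3 - <<'E'
from h import *
import pickle
s=sense();print(s)
D={}
for n in("side","top","wrist"):
    c=capture(n);D[n]=c;cv2.imwrite(f"pics/{n}0.png",c["frame"])
pickle.dump((s,D),open("c0.pkl","wb"))
for n in("side","top"):print(n,rays(D[n],[[320,200]]))
print(D["wrist"]["mount"])
E
```

```text
{'t': 0.0, 'joints': array([ 1.25602288e+00,  3.20320802e-01,  1.56565198e+00,  7.90022616e-06,
        1.25740055e+00, -1.99826249e-02]), 'joint_vel': array([-0.00015547, -0.00047739,  0.00115293, -0.00032132,  0.00043686,
       -0.00066037]), 'joint_efforts': array([-3.07809569e-04, -4.12453687e+01, -2.31975818e+01,  7.26217870e-02,
        4.58002870e-02, -1.15911121e-04]), 'tcp_pos': array([0.16690241, 0.54975374, 0.22711416]), 'ee_rot': array([-1.52032083e-04,  1.46863434e-01,  9.89156377e-01, -8.77268357e-04]), 'ft_force': array([ 0.66507674, -0.48740256, -0.38157718]), 'wrist_torque': array([-0.01544013, -0.04397897, -0.03037106]), 'gripper_force': 0.0, 'finger_gap': 0.9970515615290768}
side (array([ 0.39428367, -0.58706581,  0.78921058]), array([[ 0.20110157,  0.6736361 , -0.71128406]]))
top (array([ 0.42740582, -0.00944332,  1.16972999]), array([[ 0.14301184,  0.00462389, -0.98972252]]))
[[-1.71660113e-04 -9.66779756e-01 -2.55610787e-01  7.17930165e-02]
 [ 9.99999950e-01 -2.33442031e-04  2.11364030e-04 -2.48241241e-04]
 [-2.64012767e-04 -2.55610738e-01  9.66779748e-01 -1.57444308e-01]
 [ 0.00000000e+00  0.00000000e+00  0.00000000e+00  1.00000000e+00]]
```

View pics/top0.png

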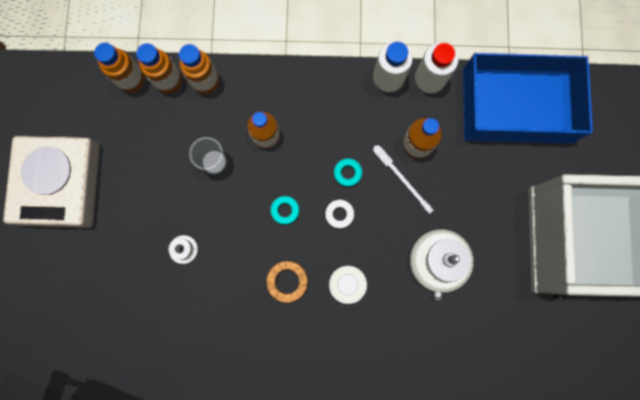

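View pics/side0.png

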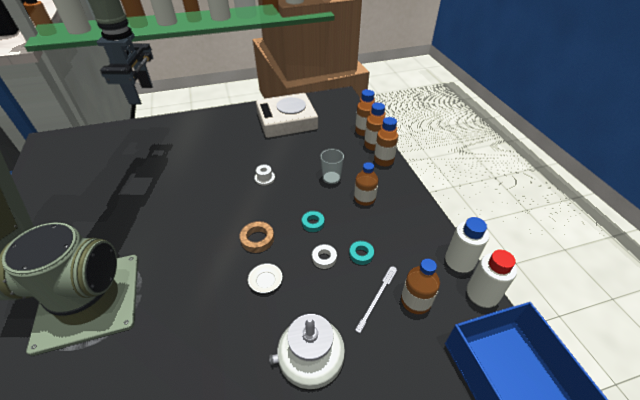

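The top view shows a white or silver ring at (340,213). The possible mix-ups are the turquoise rings at (285,209) and (347,171), the cork ring at (287,281) and the dish at (347,284). By its description the wide ring is the one at (340,213). The collar is at (183,249), and the holder is at (441,261) with its post tip near (453,259). The side view agrees: ring (324,256), collar (264,174), holder (311,345).

```bash
python3 - <<'E'
from h import *
import pickle
s,D=pickle.load(open("c0.pkl","rb"))
def blob(c,p,r,z,th=130):
    f=c["frame"];m=np.zeros(f.shape[:2],np.uint8);x,y=p
    m[y-r:y+r,x-r:x+r]=255*(f[y-r:y+r,x-r:x+r].min(2)>th)
    cs,_=cv2.findContours(m,cv2.RETR_EXTERNAL,cv2.CHAIN_APPROX_NONE)
    k=max(cs,key=cv2.contourArea);e=cv2.minAreaRect(k);
    (a,_),ax,_=cv2.fitEllipse(k),0,0
    E=cv2.fitEllipse(k);return E,plane(c,[E[0]],z)[0]
for n,p,r,z in(("top",(340,213),20,.012),("side",(324,256),18,.012),("top",(183,249),22,.005),("side",(264,174),16,.02),("top",(441,261),36,.04)):
    print(n,p,blob(D[n],p,r,z))
print(plane(D["top"],[[440,261]],.042),plane(D["top"],[[454,259]],.158),plane(D["side"],[[310,321]],.158))
t=D["top"]["frame"]
a=cv2.resize(t[225:305,400:480],(400,400),interpolation=cv2.INTER_CUBIC);b=cv2.resize(t[173:253,300:380],(400,400),interpolation=cv2.INTER_CUBIC)
cv2.imwrite("pics/crop1.png",np.hstack([b,a]))
E
```

```text
Traceback (most recent call last):
ValueError: too many values to unpack (expected 2)
```

```bash
cat >> h.py <<'E'
def blob(c,p,r,z,th=130,s=None,hole=False):
    f=c["frame"];m=np.zeros(f.shape[:2],np.uint8);x,y=p
    sl=np.s_[max(y-r,0):y+r,max(x-r,0):x+r];m[sl]=255*(f[sl].min(2)>th)
    cs,_=cv2.findContours(m,cv2.RETR_EXTERNAL,cv2.CHAIN_APPROX_NONE)
    E=cv2.fitEllipse(max(cs,key=cv2.contourArea));return E,plane(c,[E[0]],z,s)[0]
E
python3 - <<'E'
from h import *
import pickle
s,D=pickle.load(open("c0.pkl","rb"))
for n,p,r,z in(("top",(340,213),20,.012),("side",(324,256),18,.012),("top",(183,249),22,.005),("side",(264,174),16,.02),("top",(441,261),36,.04)):
    print(n,p,blob(D[n],p,r,z))
print(plane(D["top"],[[440,261]],.042),plane(D["top"],[[454,259]],.158),plane(D["side"],[[310,321]],.158))
t=D["top"]["frame"]
a=cv2.resize(t[225:305,400:480],(400,400),interpolation=cv2.INTER_CUBIC);b=cv2.resize(t[173:253,300:380],(400,400),interpolation=cv2.INTER_CUBIC)
cv2.imwrite("pics/crop1.png",np.hstack([b,a]))
E
```

```text
top (340, 213) (((339.2417297363281, 213.39328002929688), (27.895774841308594, 28.3598690032959), 94.3272933959961), array([ 0.56483983, -0.04889035,  0.012     ]))
side (324, 256) (((323.92913818359375, 254.25912475585938), (19.886051177978516, 24.340316772460938), 91.7809829711914), array([ 0.56605636, -0.0446468 ,  0.012     ]))
top (183, 249) (((182.65557861328125, 249.04489135742188), (27.812227249145508, 28.92437171936035), 54.903324127197266), array([0.47435152, 0.30713499, 0.005     ]))
side (264, 174) (((263.80181884765625, 174.09474182128906), (18.00806427001953, 18.680957794189453), 176.37945556640625), array([0.47452319, 0.30483007, 0.02      ]))
top (441, 261) (((441.5348815917969, 260.993896484375), (60.49613952636719, 63.171043395996094), 166.40211486816406), array([ 0.46142863, -0.27610305,  0.04      ]))
[[ 0.46127202 -0.27223859  0.042     ]] [[ 0.46240609 -0.27301393  0.158     ]] [[ 0.46498192 -0.28180898  0.158     ]]
```

View pics/crop1.png

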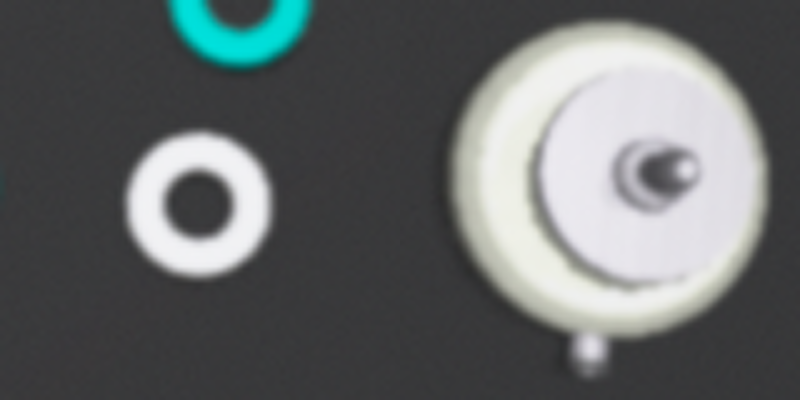

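The crop confirms that the left object is the plain white/silver ring, beside the turquoise look-alike. On the right, the holder's post tip is at about top pixel (458,259).

>>> move_arm --plan '[{"rot": [0, 0, -0.047]}, {"rot": [0, 0, -0.047]}, {"offset": [-0.083, -0.1244, 0]}, {"offset": [-0.083, -0.1244, 0]}, {"offset": [-0.083, -0.1244, 0]}, {"offset": [-0.083, -0.1244, 0]}, {"offset": [-0.083, -0.1244, 0]}, {"offset": [-0.083, -0.1244, 0]}, {"offset": [-0.083, -0.1244, 0]}, {"offset": [-0.083, -0.1244, 0]}]' --grip 91

```text
invalid input
```

>>> move_arm --plan '[{"offset": [-0.083, -0.1244, 0]}, {"offset": [-0.083, -0.1244, 0]}, {"offset": [-0.083, -0.1244, 0]}, {"offset": [-0.083, -0.1244, 0]}, {"offset": [-0.083, -0.1244, 0]}, {"offset": [-0.083, -0.1244, 0]}, {"offset": [-0.083, -0.1244, 0]}, {"offset": [-0.083, -0.1244, 0]}, {"offset": [0, 0, 0.12]}, {"offset": [0, 0, 0.12]}]'

```text
invalid input
```

```bash
python3 - <<'E'
from h import *
s=sense();c=capture("wrist");cv2.imwrite("pics/w1.png",c["frame"])
q=s["ee_rot"];print(s["tcp_pos"],R.from_quat([q[1],q[2],q[3],q[0]]).as_matrix().round(4),s["joints"])
E
```

```text
[0.16692835 0.54985954 0.22730403] [[-9.569e-01  2.905e-01 -4.000e-04]
 [ 2.905e-01  9.569e-01 -1.300e-03]
 [ 0.000e+00 -1.400e-03 -1.000e+00]] [ 1.25604843e+00  3.20159589e-01  1.56540142e+00 -1.36429862e-05
  1.25738821e+00 -2.00079728e-02]
```

View pics/w1.png

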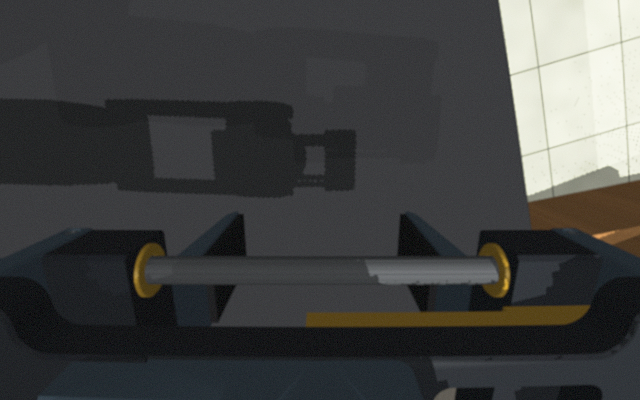

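The wrist view shows the gripper frame across rows 230–350, with fingertips near (243,215) and (402,215). The arm did not move because the rows were refused, so I'll give both fields in every row.

>>> move_arm --plan '[{"offset": [0, 0, 0], "rot": [0, 0, -0.047]}, {"offset": [0, 0, 0], "rot": [0, 0, -0.047]}, {"offset": [-0.083, -0.1244, 0], "rot": [0, 0, 0]}, {"offset": [-0.083, -0.1244, 0], "rot": [0, 0, 0]}, {"offset": [-0.083, -0.1244, 0], "rot": [0, 0, 0]}, {"offset": [-0.083, -0.1244, 0], "rot": [0, 0, 0]}, {"offset": [-0.083, -0.1244, 0], "rot": [0, 0, 0]}, {"offset": [-0.083, -0.1244, 0], "rot": [0, 0, 0]}, {"offset": [-0.083, -0.1244, 0], "rot": [0, 0, 0]}, {"offset": [-0.083, -0.1244, 0], "rot": [0, 0, 0]}]' --grip 91

```text
t: 1.2
tcp_pos: [0.367, 0.2501, 0.228]
ee_rot: [0.0, -0.0, 1.0, 0.0]
ft_force: [-0.1, 1.0, -0.2]
finger_gap: 0.998
gripper_force: 0.0
```

>>> move_arm --plan '[{"offset": [-0.083, -0.1244, 0], "rot": [0, 0, 0]}, {"offset": [-0.083, -0.1244, 0], "rot": [0, 0, 0]}, {"offset": [-0.083, -0.1244, 0], "rot": [0, 0, 0]}, {"offset": [-0.083, -0.1244, 0], "rot": [0, 0, 0]}, {"offset": [-0.083, -0.1244, 0], "rot": [0, 0, 0]}, {"offset": [-0.083, -0.1244, 0], "rot": [0, 0, 0]}, {"offset": [-0.083, -0.1244, 0], "rot": [0, 0, 0]}, {"offset": [-0.083, -0.1244, 0], "rot": [0, 0, 0]}, {"offset": [0, 0, 0.05], "rot": [0, 0, 0]}, {"offset": [0, 0, 0.05], "rot": [0, 0, 0]}]'

```text
t: 2.2
tcp_pos: [0.5665, -0.0482, 0.1973]
ee_rot: [0.0, 0.001, 1.0, 0.0]
ft_force: [-0.4, -0.7, -0.1]
finger_gap: 0.998
gripper_force: 0.0
```

```bash
python3 - <<'E'
from h import *
s=sense();c=capture("wrist");cv2.imwrite("pics/w2.png",c["frame"])
q=s["ee_rot"];print(s["tcp_pos"],q)
f=c["frame"];m=(f.min(2)>140).astype(np.uint8)
cs,h=cv2.findContours(m,cv2.RETR_CCOMP,cv2.CHAIN_APPROX_NONE)
for k in cs:
    if cv2.contourArea(k)>300:
        E=cv2.fitEllipse(k);print(np.round(E[0],1),np.round(E[1],1),plane(c,[E[0]],.02,s)[0])
E
```

```text
[ 0.56649269 -0.04820613  0.19727667] [1.79367946e-04 1.04347706e-03 9.99999436e-01 7.89711811e-05]
[158.  202.6] [  9.3 111.8] [ 0.59087481 -0.23509388  0.02      ]
[321.  179.3] [55.  56.3] [ 0.56435384 -0.04876807  0.02      ]
[320.7 179.2] [29.2 31.8] [ 0.56418108 -0.0491412   0.02      ]
[633.3  99.5] [38.4 54.1] [0.47717994 0.28666465 0.02      ]
[83.1 80. ] [140.  169.3] [ 0.45763823 -0.29692411  0.02      ]
[40.  79.1] [29.  37.5] [ 0.45583653 -0.3437232   0.02      ]
[17.6 75.5] [124.7 170.8] [ 0.45167836 -0.36761453  0.02      ]
[298.9  30.1] [71.8 87.1] [ 0.41296276 -0.07032203  0.02      ]
```

View pics/w2.png

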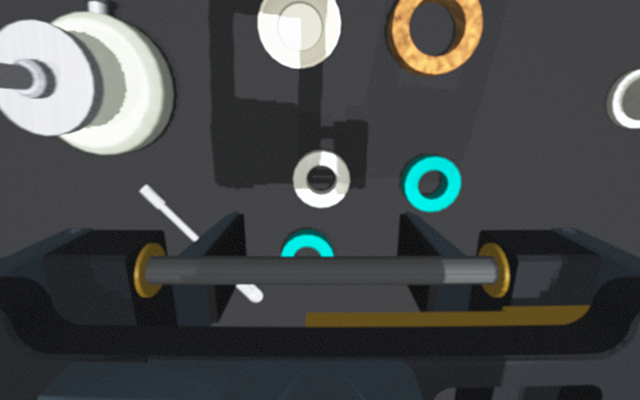

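The wide ring is at (321,179), inside the finger span, with the turquoise rings at (432,182) and (307,245) kept clear. Going down and grasping.

>>> move_arm --plan '[{"offset": [0.0073, -0.003, 0.12], "rot": [0, 0, 0]}, {"offset": [0, 0, 0.12], "rot": [0, 0, 0]}, {"offset": [0, 0, 0.12], "rot": [0, 0, 0]}, {"offset": [0, 0, 0.12], "rot": [0, 0, 0]}, {"offset": [0, 0, 0.08], "rot": [0, 0, 0]}, {"offset": [0, 0, 0.042], "rot": [0, 0, 0]}, {"offset": [0, 0, 0], "rot": [0, 0, 0]}]'

```text
t: 2.95
tcp_pos: [0.5633, -0.0474, 0.0165]
ee_rot: [-0.001, -0.0, 1.0, 0.0]
ft_force: [-0.8, -0.2, 0.2]
finger_gap: 0.998
gripper_force: 0.0
```

>>> move_arm --plan '[{"offset": [0, 0, 0], "rot": [0, 0, 0]}, {"offset": [0, 0, 0], "rot": [0, 0, 0]}, {"offset": [0, 0, 0], "rot": [0, 0, 0]}, {"offset": [0, 0, 0], "rot": [0, 0, 0]}, {"offset": [0, 0, 0], "rot": [0, 0, 0]}, {"offset": [0, 0, 0], "rot": [0, 0, 0]}]' --grip 50 --squeeze 25

```text
t: 3.55
tcp_pos: [0.5641, -0.0477, 0.0182]
ee_rot: [0.001, -0.0, 1.0, -0.0]
ft_force: [-0.8, 0.8, 6.3]
finger_gap: 0.689
gripper_force: 25.0
```

>>> move_arm --plan '[{"offset": [0, 0, -0.05], "rot": [0, 0, 0]}, {"offset": [0, 0, -0.14], "rot": [0, 0, 0]}, {"offset": [0, 0, -0.14], "rot": [0, 0, 0]}, {"offset": [0, 0, -0.14], "rot": [0, 0, 0]}, {"offset": [0.02, -0.127, -0.1], "rot": [0, 0, 0]}, {"offset": [0.02, -0.127, -0.1], "rot": [0, 0, 0]}, {"offset": [0.02, -0.127, -0.1], "rot": [0, 0, 0]}, {"offset": [0.02, -0.127, 0], "rot": [0, 0, 0]}, {"offset": [0.02, -0.127, 0], "rot": [0, 0, 0]}, {"offset": [0.013, -0.127, 0], "rot": [0, 0, 0]}]'

```text
t: 4.55
tcp_pos: [0.5289, -0.2775, 0.2481]
ee_rot: [-0.0, -0.0, 1.0, 0.0]
ft_force: [0.6, -0.0, -1.4]
finger_gap: 0.685
gripper_force: 25.0
```

>>> move_arm --plan '[{"offset": [0, 0, 0], "rot": [0, 0, 0]}, {"offset": [0, 0, 0], "rot": [0, 0, 0]}]'

```text
t: 4.75
tcp_pos: [0.5292, -0.2766, 0.2474]
ee_rot: [-0.001, 0.001, 1.0, 0.001]
ft_force: [-0.4, 0.9, -1.7]
finger_gap: 0.684
gripper_force: 25.0
```

```bash
python3 - <<'E'
from h import *
import pickle
s=sense();c=capture("wrist");cv2.imwrite("pics/w3.png",c["frame"]);pickle.dump((s,c),open("c3.pkl","wb"))
print(s["tcp_pos"],s["ee_rot"],s["finger_gap"],c["K"][0][0])
E
```

```text
[ 0.52924662 -0.27658223  0.24744688] [-6.67734882e-04  6.69088089e-04  9.99999267e-01  7.56499123e-04] 0.6841067006425277 307.11146149708213
```

View pics/w3.png

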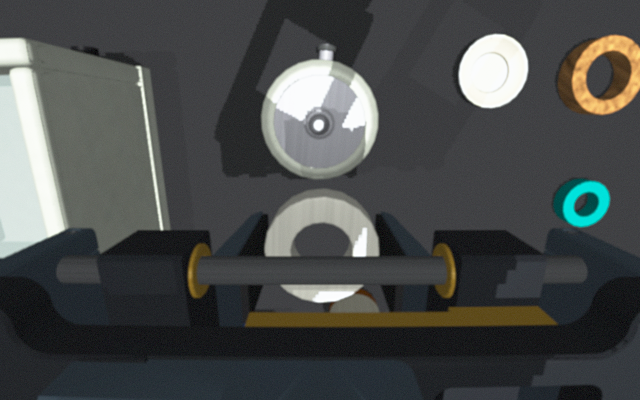

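The post tip is near (318,125), seen almost straight down. The held ring is at about (321,247) and level.

```bash
python3 - <<'E'
from h import *
import pickle
s,c=pickle.load(open("c3.pkl","rb"));f=c["frame"];g=f.min(2)
print(g[110:140:2,304:334:2])
E=blob(c,(318,125),7,.158,170,s);print("tip",E)
print("foot",blob(c,(320,120),62,.03,130,s))
# held ring, outer top edge: rows above the fingers
m=(g[186:256,262:384]>95).astype(np.uint8)
pts=[]
for y in range(192,225,2):
    xs=np.where(g[y,250:395]>110)[0]+250
    pts+= [(xs.min(),y),(xs.max(),y)] if len(xs) else []
print(pts)
E
```

```text
[[251 247 232 223 180 155 195 219 204 135 125 122 133 148 150]
 [252 242 174 148 156 163 174 174 167 149 145 129 118 131 147]
 [249 213 146 157 168 141 126 115 109 121 135 147 128 117 133]
 [245 146 141 158 128  98 100 105 104 100 100 130 144 129 120]
 [216 146 158 125 100 109 112 125 120 111  95  97 132 135 118]
 [167 150 152 102 102 129 213 242 236 167 107  85 104 140 118]
 [163 140 123  94 114 210 253 253 253 245 128  88  90 136 128]
 [141 129 115  97 124 244 252 251 252 251 124  81  82 136 124]
 [121 114 116  93 120 242 253 251 252 247 112  79  87 133 122]
 [131 109 119  93 109 188 253 253 252 194  86  74  99 133 113]
 [137 110 116 107  91 111 168 218 177 100  74  79 117 119 118]
 [142 122 108 120 100  87  93  94  80  72  82 113 123 109 129]
 [139 138 120 110 112 102  92  84  85  95 115 120 107 122 139]
 [142 140 137 122 107 104 111 109 113 114 109 114 128 137 142]
 [141 137 137 142 135 123 114 112 111 117 125 135 136 141 139]]
tip (((318.11553955078125, 124.57978820800781), (10.057393074035645, 10.9534273147583), 9.937673568725586), array([ 0.46482825, -0.27913517,  0.158     ])
[... 207 characters left out ...]
.int64(330), 194), (np.int64(330), 194), (np.int64(314), 196), (np.int64(329), 196), (np.int64(303), 198), (np.int64(339), 198), (np.int64(297), 200), (np.int64(345), 200), (np.int64(295), 202), (np.int64(348), 202), (np.int64(289), 204), (np.int64(351), 204), (np.int64(287), 206), (np.int64(355), 206), (np.int64(285), 208), (np.int64(359), 208), (np.int64(283), 210), (np.int64(361), 210), (np.int64(281), 212), (np.int64(362), 212), (np.int64(278), 214), (np.int64(364), 214), (np.int64(276), 216), (np.int64(366), 216), (np.int64(275), 218), (np.int64(368), 218), (np.int64(274), 220), (np.int64(369), 220), (np.int64(273), 222), (np.int64(371), 222), (np.int64(271), 224), (np.int64(372), 224)]
```

```bash
python3 - <<'E'
from h import *
import pickle
from scipy.optimize import least_squares
s,c=pickle.load(open("c3.pkl","rb"));g=c["frame"].min(2);P=[]
for y in range(204,226,2):
    xs=np.where(g[y,266:380]>110)[0]+266; P+=[(xs.min()-.5,y),(xs.max()+.5,y)]
for z in (.0018,):
    p=plane(c,P,s["tcp_pos"][2]+z,s)[:,:2]
    r=least_squares(lambda a:np.hypot(*(p-a[:2]).T)-.032,[.53,-.277],loss="soft_l1",f_scale=.001)
    print(r.x,r.x-s["tcp_pos"][:2],np.abs(r.fun).mean())
_,D=pickle.load(open("c0.pkl","rb"));t=D["top"]
g=t["frame"].min(2);print(g[252:266,446:466])
E
```

```text
[ 0.53063724 -0.27681837] [ 0.00139063 -0.00023614] 0.00019032461652550512
[[217 214 213 212 210 208 210 216 220 221 221 222 222 222 223 224 223 221
  220 221]
 [188 185 193 197 198 196 193 194 200 207 215 219 220 222 224 224 222 221
  221 221]
 [171 182 192 195 194 190 177 164 164 170 182 197 209 219 223 223 222 221
  221 222]
 [179 192 192 177 165 155 140 125 122 127 140 161 184 208 221 224 222 221
  221 223]
 [192 192 167 134 114 106 100  97 103 117 141 160 173 193 217 223 222 221
  221 222]
 [195 174 130  95  81  81  86  94 110 140 177 197 192 190 213 222 222 222
  222 223]
 [186 151 103  79  74  78  86  98 120 161 202 218 208 195 208 221 222 221
  222 222]
 [182 142  94  76  73  78  86  97 120 162 201 216 205 187 204 220 222 221
  222 223]
 [181 147 102  77  73  76  84  93 109 138 170 189 182 180 206 221 222 222
  223 223]
 [181 162 126  91  76  74  78  87  95 108 129 148 161 184 213 223 222 222
  223 223]
 [176 179 157 123  98  84  81  86  92 100 117 144 177 207 221 223 222 223
  223 223]
 [164 180 178 160 138 117 107 105 107 120 148 178 206 221 225 224 222 223
  223 223]
 [147 165 177 177 171 156 142 134 136 155 184 209 221 225 225 224 223 223
  224 224]
 [147 150 159 168 175 173 163 159 171 189 211 221 225 226 226 224 223 223
  224 223]]
```

>>> move_arm --plan '[{"offset": [0.073, -0.008, 0], "rot": [0, 0, 0]}, {"offset": [0.073, 0, 0], "rot": [0, 0, 0]}, {"offset": [0.073, 0, 0], "rot": [0, 0, 0]}, {"offset": [0, 0, 0], "rot": [0, 0, 0]}, {"offset": [0, 0, 0.08], "rot": [0, 0, 0]}, {"offset": [0, 0, 0.08], "rot": [0, 0, 0]}, {"offset": [0, 0, 0.08], "rot": [0, 0, 0]}, {"offset": [0, 0, 0.08], "rot": [0, 0, 0]}, {"offset": [0, 0, 0.055], "rot": [0, 0, 0]}, {"offset": [0, 0, 0], "rot": [0, 0, 0]}]'

```text
t: 5.8
tcp_pos: [0.4636, -0.2768, 0.1335]
ee_rot: [-0.002, -0.001, 1.0, 0.002]
ft_force: [-0.2, 0.4, -1.9]
finger_gap: 0.686
gripper_force: 25.0
```

```bash
python3 - <<'E'
from h import *
s=sense();print(s["tcp_pos"],s["ft_force"],s["wrist_torque"])
c=capture("wrist");d=capture("side")
cv2.imwrite("pics/w4.png",np.hstack([c["frame"][150:350,170:470],cv2.resize(d["frame"][270:400,240:400],(480,390))[:200]]) if 0 else np.hstack([cv2.resize(c["frame"][170:330,220:420],(400,320)),cv2.resize(d["frame"][250:400,230:400],(363,320))]))
E
```

```text
[ 0.46362915 -0.2767819   0.13345647] [-0.2242141   0.4243499  -1.90083879] [-0.00594363 -0.04184251  0.00858185]
```

View pics/w4.png

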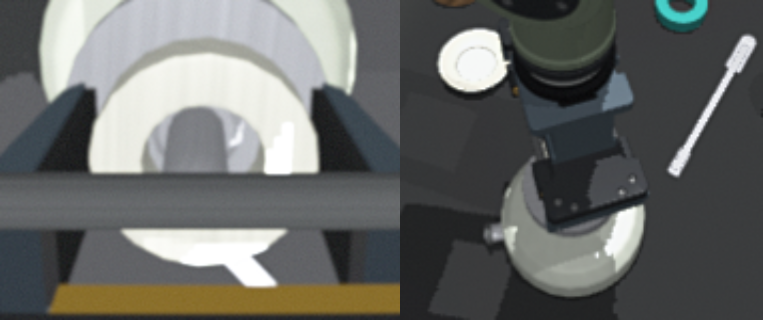

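Post and ring differ by about 3.5 px in the wrist crop, with the post to the left, so I'll shift the ring about 1.8 mm toward −y. The post is threaded through the bore.

>>> move_arm --plan '[{"offset": [0.001, -0.006, 0], "rot": [0, 0, 0]}, {"offset": [0, 0, 0], "rot": [0, 0, 0]}, {"offset": [0, 0, 0], "rot": [0, 0, 0]}]'

```text
t: 6.2
tcp_pos: [0.4642, -0.2807, 0.1366]
ee_rot: [0.001, -0.0, 1.0, -0.0]
ft_force: [0.9, 0.4, -1.1]
finger_gap: 0.683
gripper_force: 25.0
```

```bash
python3 - <<'E'
from h import *
for i in range(3):
    s=sense();print(s["tcp_pos"].round(4),s["ft_force"].round(1));c=capture("wrist")
g=c["frame"].min(2)
for y in (200,212,222,228,234,240,246,250):print(y,g[y,262:384:2].tolist())
E
```

```text
[ 0.4642 -0.2807  0.1366] [ 0.9  0.4 -1.1]
[ 0.4641 -0.2807  0.1365] [ 0.3 -0.8 -2.5]
[ 0.464  -0.2806  0.1363] [-0.1 -0.6 -0.1]
200 [229, 188, 189, 189, 187, 186, 192, 193, 190, 186, 188, 191, 184, 170, 153, 150, 154, 157, 163, 179, 219, 236, 241, 241, 240, 237, 241, 242, 241, 240, 240, 239, 237, 238, 239, 239, 240, 242, 236, 228, 209, 186, 155, 153, 151, 150, 161, 178, 194, 195, 189, 190, 192, 192, 190, 195, 194, 190, 191, 189, 189]
212 [131, 183, 182, 183, 187, 189, 191, 184, 150, 160, 203, 232, 234, 233, 231, 235, 236, 236, 236, 236, 236, 235, 235, 235, 234, 229, 234, 236, 236, 233, 235, 233, 231, 231, 231, 229, 234, 238, 238, 236, 234, 235, 236, 235, 233, 231, 235, 236, 235, 232, 186, 146, 165, 187, 189, 192, 190, 187, 190, 166, 95]
222 [34, 30, 32, 128, 180, 168, 224, 234, 231, 228, 229, 230, 232, 231, 232, 233, 234, 234, 234, 234, 233, 232, 232, 230, 226, 225, 227, 222, 204, 193, 193, 187, 204, 218, 223, 227, 232, 236, 234, 233, 231, 234, 234, 232, 229, 230, 235, 235, 233, 235, 234, 236, 232, 232, 214, 188, 165, 52, 32, 29, 36]
228 [30, 30, 29, 115, 221, 230, 228, 233, 232, 22
[... 778 characters left out ...]
88, 189, 230, 234, 231, 255, 255, 255, 255, 254, 233, 234, 231, 231, 233, 141, 27, 34]
246 [25, 129, 227, 230, 232, 228, 227, 230, 229, 229, 227, 228, 229, 229, 212, 138, 152, 179, 184, 187, 189, 185, 183, 170, 122, 124, 122, 127, 129, 134, 130, 129, 132, 133, 129, 132, 125, 123, 118, 155, 185, 186, 188, 172, 133, 185, 255, 255, 255, 255, 255, 255, 254, 232, 231, 227, 228, 232, 177, 42, 31]
250 [27, 131, 229, 232, 231, 226, 227, 232, 229, 228, 228, 228, 229, 228, 183, 136, 136, 161, 184, 189, 185, 186, 183, 167, 118, 122, 129, 135, 138, 134, 135, 137, 137, 138, 138, 136, 131, 126, 121, 144, 186, 190, 176, 143, 134, 191, 255, 255, 255, 255, 255, 255, 254, 232, 229, 228, 231, 232, 194, 44, 29]
```

>>> move_arm --plan '[{"offset": [0, 0.0045, 0.005], "rot": [0, 0, 0]}, {"offset": [0, 0, 0.01], "rot": [0, 0, 0]}, {"offset": [0, 0, 0.01], "rot": [0, 0, 0]}, {"offset": [0, 0, 0.01], "rot": [0, 0, 0]}, {"offset": [0, 0, 0], "rot": [0, 0, 0]}]'

```text
t: 6.85
tcp_pos: [0.4635, -0.2789, 0.1246]
ee_rot: [-0.001, -0.0, 1.0, 0.0]
ft_force: [-0.2, 0.4, -1.0]
finger_gap: 0.685
gripper_force: 25.0
```

>>> move_arm --plan '[{"offset": [0, 0, 0.008], "rot": [0, 0, 0]}, {"offset": [0, 0, 0.008], "rot": [0, 0, 0]}, {"offset": [0, 0, 0.006], "rot": [0, 0, 0]}, {"offset": [0, 0, 0], "rot": [0, 0, 0]}]'

```text
t: 7.25
tcp_pos: [0.4636, -0.279, 0.1184]
ee_rot: [-0.0, -0.0, 1.0, 0.0]
ft_force: [0.1, 0.2, -1.0]
finger_gap: 0.683
gripper_force: 25.0
```

>>> move_arm --plan '[{"offset": [0, 0, 0], "rot": [0, 0, 0]}, {"offset": [0, 0, 0], "rot": [0, 0, 0]}, {"offset": [0, 0, 0], "rot": [0, 0, 0]}, {"offset": [0, 0, 0], "rot": [0, 0, 0]}, {"offset": [0, 0, 0], "rot": [0, 0, 0]}]' --grip 84

```text
t: 7.75
tcp_pos: [0.4639, -0.2791, 0.1188]
ee_rot: [0.0, -0.0, 1.0, -0.0]
ft_force: [-0.1, 0.1, 0.4]
finger_gap: 0.918
gripper_force: 0.0
```

>>> move_arm --plan '[{"offset": [0, 0, -0.03], "rot": [0, 0, 0]}, {"offset": [0, 0, -0.1], "rot": [0, 0, 0]}, {"offset": [0, 0, -0.14], "rot": [0, 0, 0]}, {"offset": [-0.11, 0, -0.1], "rot": [0, 0, 0]}, {"offset": [-0.11, 0, -0.06], "rot": [0, 0, 0]}, {"offset": [0, 0, 0], "rot": [0, 0, 0]}, {"offset": [0, 0, 0], "rot": [0, 0, 0]}]'

```text
t: 8.45
tcp_pos: [0.5299, -0.2789, 0.248]
ee_rot: [-0.0, -0.001, 1.0, -0.0]
ft_force: [-1.0, -0.0, -0.1]
finger_gap: 0.92
gripper_force: 0.0
```

```bash
python3 - <<'E'
from h import *
import pickle
s=sense();c=capture("wrist");pickle.dump((s,c),open("c5.pkl","wb"))
print(s["tcp_pos"]);cv2.imwrite("pics/w5.png",cv2.resize(c["frame"][40:220,200:440],(720,540)))
E
```

```text
[ 0.52986419 -0.27890976  0.2479658 ]
```

View pics/w5.png

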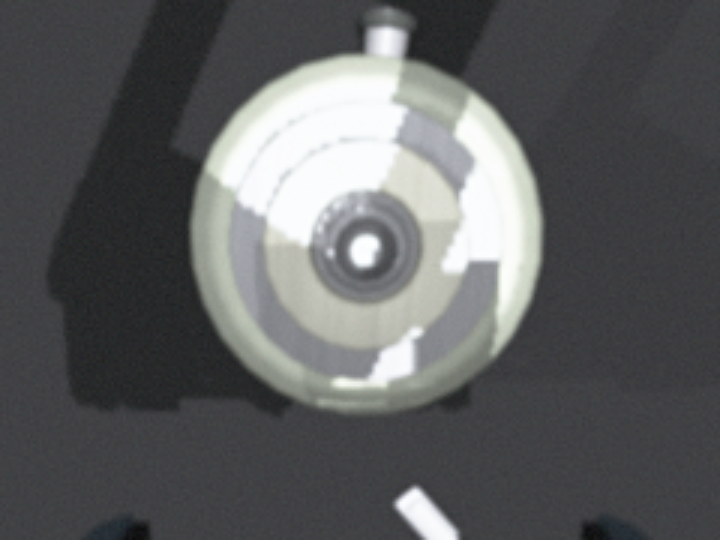

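The crop shows the ring lying flat and concentric around the boss, with the post tip at crop (366,250). Next is the collar.

>>> move_arm --plan '[{"offset": [0.014, 0.15, 0], "rot": [0, 0, 0]}, {"offset": [0.014, 0.15, 0], "rot": [0, 0, 0]}, {"offset": [0.014, 0.15, 0], "rot": [0, 0, 0]}, {"offset": [0.014, 0.15, 0], "rot": [0, 0, 0]}, {"offset": [0.014, 0.15, 0], "rot": [0, 0, 0]}, {"offset": [0.014, 0.15, 0], "rot": [0, 0, 0]}, {"offset": [0.014, 0.15, 0], "rot": [0, 0, 0]}, {"offset": [0.014, 0.15, 0], "rot": [0, 0, 0]}, {"offset": [0.014, 0.15, 0], "rot": [0, 0, 0]}, {"offset": [0.014, 0.15, 0], "rot": [0, 0, 0]}]' --grip 91

```text
t: 9.5
tcp_pos: [0.4857, 0.1716, 0.247]
ee_rot: [-0.001, 0.0, 1.0, -0.0]
ft_force: [1.2, -0.3, 0.2]
finger_gap: 0.997
gripper_force: 0.0
```

>>> move_arm --plan '[{"offset": [0.014, 0.15, 0], "rot": [0, 0, 0]}, {"offset": [0.014, 0.15, 0], "rot": [0, 0, 0]}, {"offset": [0.012, 0.15, 0], "rot": [0, 0, 0]}, {"offset": [0, 0, 0.08], "rot": [0, 0, 0]}, {"offset": [0, 0, 0.08], "rot": [0, 0, 0]}, {"offset": [0, 0, 0], "rot": [0, 0, 0]}, {"offset": [0, 0, 0], "rot": [0, 0, 0]}]'

```text
t: 10.2
tcp_pos: [0.4749, 0.305, 0.1995]
ee_rot: [-0.001, 0.0, 1.0, -0.0]
ft_force: [0.6, -0.2, -0.5]
finger_gap: 1.0
gripper_force: 0.0
```

```bash
python3 - <<'E'
from h import *
s=sense();c=capture("wrist")
print(s["tcp_pos"],s["ee_rot"])
f=c["frame"]
for th in(100,140,180):
    m=(f.min(2)>th).astype(np.uint8)
    cs,h=cv2.findContours(m,cv2.RETR_CCOMP,cv2.CHAIN_APPROX_NONE)
    for k in cs:
        if cv2.contourArea(k)>150:
            E=cv2.fitEllipse(k);print(th,np.round(E[0],1),np.round(E[1],1),plane(c,[E[0]],.01,s)[0].round(4),plane(c,[E[0]],.04,s)[0].round(4))
cv2.imwrite("pics/w6.png",f)
E
```

```text
[0.47494265 0.30503636 0.19954686] [-7.55127425e-04  5.53310039e-05  9.99999601e-01 -4.73205887e-04]
100 [446.3 394.4] [10.5 21.6] [0.7896 0.484  0.01  ] [0.7562 0.4685 0.04  ]
100 [506.5 393.5] [12.4 30.3] [0.7898 0.5718 0.01  ] [0.7564 0.5487 0.04  ]
100 [596.1 370.1] [ 56.4 129.4] [0.7518 0.6965 0.01  ] [0.7217 0.6626 0.04  ]
100 [532.8 276.7] [30.6 47.1] [0.6014 0.5743 0.01  ] [0.5843 0.551  0.04  ]
100 [308.5 285.8] [ 68.  344.3] [0.6128 0.2883 0.01  ] [0.5947 0.2897 0.04  ]
100 [221.   68.8] [ 79.  105.4] [0.3553 0.1981 0.01  ] [0.3594 0.2073 0.04  ]
100 [335.6 120.6] [266.1 769.4] [0.4091 0.3203 0.01  ] [0.4086 0.319  0.04  ]
100 [ 95.  122.6] [41.8 52.7] [0.41   0.0516 0.01  ] [0.4094 0.0735 0.04  ]
100 [ 89.4 122.2] [ 92.2 117.1] [0.4096 0.0453 0.01  ] [0.409  0.0677 0.04  ]
140 [278.7 320.4] [15.4 40. ] [0.6642 0.2485 0.01  ] [0.6417 0.2534 0.04  ]
140 [472.7 271.2] [21.1 59.6] [0.593  0.4953 0.01  ] [0.5766 0.4789 0.04  ]
140 [596.9 227.5] [ 23.4 175.7] [0.535  0.6434 0.01  ] [0.5236 0.6141 0.04  ]
140 [322.5 179.9] [55.6 56.6] [0.4757 0.306  0.01  ] [0.4695 0.3059 0.04  ]
[... 220 characters left out ...]
0.0763 0.04  ]
180 [278.6 320.4] [13.8 38.9] [0.6642 0.2484 0.01  ] [0.6417 0.2533 0.04  ]
180 [474.3 273.6] [13.9 55.9] [0.5963 0.4978 0.01  ] [0.5796 0.4812 0.04  ]
180 [615.8 234.7] [13. 67.] [0.5446 0.6703 0.01  ] [0.5324 0.6387 0.04  ]
180 [322.5 179.9] [54.9 56. ] [0.4757 0.3059 0.01  ] [0.4694 0.3058 0.04  ]
180 [322.1 183. ] [13.  19.9] [0.4793 0.3055 0.01  ] [0.4728 0.3055 0.04  ]
180 [ 93.5 152.1] [16.5 44.8] [0.4429 0.0439 0.01  ] [0.4395 0.0665 0.04  ]
180 [130.6 126.9] [13.5 32.8] [0.4151 0.0916 0.01  ] [0.4141 0.11   0.04  ]
180 [  9.3 126.6] [22.9 72.4] [ 0.4133 -0.0502  0.01  ] [ 0.4124 -0.0195  0.04  ]
180 [83.8 95.5] [26.2 54.3] [0.3809 0.0442 0.01  ] [0.3829 0.0668 0.04  ]
```

View pics/w6.png

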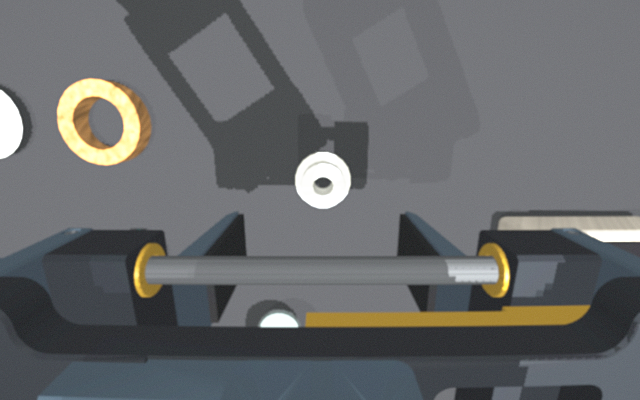

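The collar stands flange down at (322,180), between the fingers.

>>> move_arm --plan '[{"offset": [0, 0.003, 0.12], "rot": [0, 0, 0]}, {"offset": [0, 0, 0.12], "rot": [0, 0, 0]}, {"offset": [0, 0, 0.12], "rot": [0, 0, 0]}, {"offset": [0, 0, 0.12], "rot": [0, 0, 0]}, {"offset": [0, 0, 0.065], "rot": [0, 0, 0]}, {"offset": [0, 0, 0.03], "rot": [0, 0, 0]}, {"offset": [0, 0, 0], "rot": [0, 0, 0]}]'

```text
t: 10.95
tcp_pos: [0.4759, 0.3066, 0.0274]
ee_rot: [-0.0, 0.0, 1.0, 0.0]
ft_force: [0.0, -0.5, -0.3]
finger_gap: 0.999
gripper_force: 0.0
```

>>> move_arm --plan '[{"offset": [0, 0, 0], "rot": [0, 0, 0]}, {"offset": [0, 0, 0], "rot": [0, 0, 0]}, {"offset": [0, 0, 0], "rot": [0, 0, 0]}, {"offset": [0, 0, 0], "rot": [0, 0, 0]}, {"offset": [0, 0, 0], "rot": [0, 0, 0]}, {"offset": [0, 0, 0], "rot": [0, 0, 0]}, {"offset": [0, 0, 0], "rot": [0, 0, 0]}]' --grip 35 --squeeze 25

```text
t: 11.65
tcp_pos: [0.4755, 0.3068, 0.0275]
ee_rot: [0.0, -0.0, 1.0, -0.0]
ft_force: [-1.0, -0.5, 2.8]
finger_gap: 0.521
gripper_force: 25.0
```

>>> move_arm --plan '[{"offset": [0, 0, -0.04], "rot": [0, 0, 0]}, {"offset": [0, 0, -0.14], "rot": [0, 0, 0]}, {"offset": [0, 0, -0.15], "rot": [0, 0, 0]}, {"offset": [0, 0, -0.15], "rot": [0, 0, 0]}, {"offset": [0, 0, -0.15], "rot": [0, 0, 0]}, {"offset": [0, 0, -0.15], "rot": [0, 0, 0]}, {"offset": [-0.014, -0.15, -0.05], "rot": [0, 0, 0]}, {"offset": [-0.014, -0.15, 0], "rot": [0, 0, 0]}, {"offset": [-0.014, -0.15, 0], "rot": [0, 0, 0]}, {"offset": [-0.014, -0.15, 0], "rot": [0, 0, 0]}]'

```text
t: 12.65
tcp_pos: [0.4919, 0.1252, 0.2769]
ee_rot: [0.0, -0.001, 1.0, 0.0]
ft_force: [0.9, 0.2, -2.3]
finger_gap: 0.521
gripper_force: 25.0
```

>>> move_arm --plan '[{"offset": [-0.014, -0.15, 0], "rot": [0, 0, 0]}, {"offset": [-0.014, -0.15, 0], "rot": [0, 0, 0]}, {"offset": [-0.014, -0.15, 0], "rot": [0, 0, 0]}, {"offset": [-0.014, -0.15, 0], "rot": [0, 0, 0]}, {"offset": [-0.014, -0.15, 0], "rot": [0, 0, 0]}, {"offset": [-0.014, -0.15, 0], "rot": [0, 0, 0]}, {"offset": [-0.014, -0.15, 0], "rot": [0, 0, 0]}, {"offset": [-0.014, -0.15, 0], "rot": [0, 0, 0]}, {"offset": [-0.012, -0.15, 0], "rot": [0, 0, 0]}, {"offset": [0, 0, 0], "rot": [0, 0, 0]}]'

```text
t: 13.65
tcp_pos: [0.5295, -0.2833, 0.2757]
ee_rot: [-0.0, 0.002, 1.0, -0.001]
ft_force: [0.3, 0.6, -1.9]
finger_gap: 0.522
gripper_force: 25.0
```

>>> move_arm --plan '[{"offset": [0, 0, 0], "rot": [0, 0, 0]}, {"offset": [0, 0, 0], "rot": [0, 0, 0]}]'

```text
t: 13.85
tcp_pos: [0.5295, -0.2772, 0.2763]
ee_rot: [-0.0, -0.0, 1.0, 0.0]
ft_force: [-0.3, 0.1, -2.0]
finger_gap: 0.519
gripper_force: 25.0
```

```bash
python3 - <<'E'
from h import *
import pickle
s5,c5=pickle.load(open("c5.pkl","rb"));print("tip before",blob(c5,(322,123),7,.158,170,s5))
s=sense();c=capture("wrist");pickle.dump((s,c),open("c7.pkl","wb"));cv2.imwrite("pics/w7.png",c["frame"])
print(s["tcp_pos"],s["ft_force"])
g=c["frame"].min(2)
m=(g[80:180,290:350]>170).astype(np.uint8)
cs,_=cv2.findContours(m,cv2.RETR_LIST,cv2.CHAIN_APPROX_NONE)
for k in cs:
    if 30<cv2.contourArea(k)<250:
        E=cv2.fitEllipse(k);p=np.array(E[0])+[290,80];print(p,E[1],plane(c,[p],.158,s)[0])
for y in range(196,262,6):print(y,g[y,262:384:2].tolist())
E
```

```text
tip before (((321.0357666015625, 122.85467529296875), (8.946930885314941, 10.832927703857422), 21.45142936706543), array([ 0.46424447, -0.27948246,  0.158     ]))
[ 0.52950875 -0.27720795  0.27630277] [-0.3448105   0.1276064  -2.02017156]
[296.43212461 158.14661407] (5.394982814788818, 23.55718994140625) [ 0.49556766 -0.29978955  0.158     ]
[318.56575775 122.04130936] (7.305346488952637, 8.636391639709473) [ 0.4638821  -0.27982162  0.158     ]
[341.13727951  96.70718002] (4.3118896484375, 19.147977828979492) [ 0.44263614 -0.2604207   0.158     ]
196 [71, 69, 71, 67, 70, 69, 68, 70, 71, 71, 70, 69, 84, 110, 136, 171, 183, 187, 188, 186, 185, 186, 185, 184, 184, 182, 185, 185, 183, 183, 184, 183, 187, 185, 186, 186, 187, 190, 189, 186, 187, 188, 187, 188, 180, 153, 119, 94, 70, 71, 71, 71, 69, 67, 70, 71, 71, 71, 72, 69, 72]
202 [70, 74, 67, 67, 72, 70, 71, 69, 68, 72, 112, 166, 180, 180, 183, 183, 183, 185, 187, 184, 187, 186, 171, 160, 149, 138, 126, 119, 116, 117, 115, 117, 119, 125, 132, 144, 151, 165, 182, 185, 186, 181, 185, 184, 184, 182, 183, 180, 176, 142, 83, 71, 69, 71, 70,
[... 1912 characters left out ...]
68, 68, 68, 71, 88, 104, 130, 161, 173, 177, 172, 175, 176, 178, 175, 175, 178, 182, 179, 176, 139, 44, 18, 14, 22, 17, 14, 16, 20, 30]
250 [16, 16, 19, 16, 19, 17, 23, 81, 169, 177, 175, 180, 182, 181, 181, 182, 182, 181, 179, 173, 121, 97, 102, 121, 137, 133, 119, 116, 113, 117, 114, 115, 118, 117, 125, 131, 127, 113, 107, 106, 161, 177, 174, 174, 171, 168, 172, 170, 170, 171, 173, 169, 122, 26, 21, 13, 23, 21, 21, 18, 23]
256 [41, 42, 38, 37, 43, 37, 40, 89, 112, 114, 115, 114, 113, 119, 116, 117, 117, 114, 113, 84, 74, 75, 72, 75, 74, 77, 74, 74, 74, 76, 76, 78, 79, 75, 72, 73, 69, 72, 74, 68, 77, 109, 117, 114, 115, 113, 114, 116, 115, 115, 116, 115, 103, 50, 43, 42, 43, 37, 37, 44, 43]
```

```bash
cat >> h.py <<'E'
from scipy.optimize import least_squares
def circ(c,s,P,dz,r):
    p=plane(c,P,s["tcp_pos"][2]+dz,s)[:,:2]
    return least_squares(lambda a:np.hypot(*(p-a[:2]).T)-r,p.mean(0)+[.01,0]),p
E
python3 - <<'E'
from h import *
import pickle
s,c=pickle.load(open("c7.pkl","rb"))
P=[(300.5,220),(342,220),(290.5,226),(353,226),(285.5,232),(358,232),(281,238),(362.5,238)]
r,p=circ(c,s,P,.0125,.024);print(r.x-s["tcp_pos"][:2],r.fun.round(4))
F=[(288,196),(354,196),(283,202),(360,202),(278.5,208),(364.5,208)]
r,p=circ(c,s,F,-.0175,.032);print(r.x-s["tcp_pos"][:2],r.fun.round(4))
E
```

```text
[ 0.00065937 -0.00011376] [ 0.0001 -0.0001  0.0002  0.0002 -0.0002 -0.0002 -0.0001 -0.0001]
[ 0.00048761 -0.0002356 ] [ 0.0005  0.0003 -0.0002 -0.0001 -0.0004 -0.0003]
```

>>> move_arm --plan '[{"offset": [0.073, -0.007, 0], "rot": [0, 0, 0]}, {"offset": [0.073, 0, 0], "rot": [0, 0, 0]}, {"offset": [0.073, 0, 0], "rot": [0, 0, 0]}, {"offset": [0, 0, 0.08], "rot": [0, 0, 0]}, {"offset": [0, 0, 0.08], "rot": [0, 0, 0]}, {"offset": [0, 0, 0.08], "rot": [0, 0, 0]}, {"offset": [0, 0, 0], "rot": [0, 0, 0]}, {"offset": [0, 0, 0], "rot": [0, 0, 0]}, {"offset": [0, 0, 0], "rot": [0, 0, 0]}, {"offset": [0, 0, 0], "rot": [0, 0, 0]}]'

```text
t: 14.9
tcp_pos: [0.4649, -0.2805, 0.2057]
ee_rot: [0.001, -0.0, 1.0, -0.001]
ft_force: [-0.3, -1.1, -2.0]
finger_gap: 0.521
gripper_force: 25.0
```

```bash
python3 - <<'E'
from h import *
for i in range(4):
    s=sense();print(s["tcp_pos"].round(4),s["ft_force"].round(1));c=capture("wrist")
E
```

```text
[ 0.4649 -0.2805  0.2057] [-0.3 -1.1 -2. ]
[ 0.4648 -0.2805  0.2055] [ 0.4  0.7 -1. ]
[ 0.4645 -0.2805  0.2052] [ 0.  -0.  -1.8]
[ 0.4644 -0.2805  0.205 ] [-0.3  0.3 -2.6]
```

>>> move_arm --plan '[{"offset": [0.002, 0.0027, 0], "rot": [0, 0, 0]}, {"offset": [0, 0, 0], "rot": [0, 0, 0]}, {"offset": [0, 0, 0.03], "rot": [0, 0, 0]}, {"offset": [0, 0, 0.03], "rot": [0, 0, 0]}, {"offset": [0, 0, 0.03], "rot": [0, 0, 0]}, {"offset": [0, 0, 0.03], "rot": [0, 0, 0]}, {"offset": [0, 0, 0], "rot": [0, 0, 0]}, {"offset": [0, 0, 0], "rot": [0, 0, 0]}]'

```text
t: 15.9
tcp_pos: [0.4634, -0.2795, 0.1678]
ee_rot: [-0.0, -0.0, 1.0, 0.0]
ft_force: [-0.6, -1.0, -2.0]
finger_gap: 0.521
gripper_force: 25.0
```

```bash
python3 - <<'E'
from h import *
for i in range(2):
    s=sense();print(s["tcp_pos"].round(4),s["ft_force"].round(1),s["wrist_torque"].round(2));c=capture("wrist")
E
```

```text
[ 0.4634 -0.2795  0.1678] [-0.6 -1.  -2. ] [ 0.08 -0.04  0.01]
[ 0.4636 -0.2795  0.1682] [ 0.4  0.3 -1.8] [0.01 0.02 0.05]
```

>>> move_arm --plan '[{"offset": [0, 0, 0.015], "rot": [0, 0, 0]}, {"offset": [0, 0, 0.015], "rot": [0, 0, 0]}, {"offset": [0, 0, 0.015], "rot": [0, 0, 0]}, {"offset": [0, 0, 0.012], "rot": [0, 0, 0]}, {"offset": [0, 0, 0.01], "rot": [0, 0, 0]}, {"offset": [0, 0, 0], "rot": [0, 0, 0]}, {"offset": [0, 0, 0], "rot": [0, 0, 0]}]'

```text
t: 16.7
tcp_pos: [0.4635, -0.2795, 0.1481]
ee_rot: [-0.0, -0.0, 1.0, 0.0]
ft_force: [0.6, 0.2, -1.0]
finger_gap: 0.517
gripper_force: 25.0
```

>>> move_arm --plan '[{"offset": [0, 0, 0.003], "rot": [0, 0, 0]}, {"offset": [0, 0, 0], "rot": [0, 0, 0]}]'

```text
t: 16.9
tcp_pos: [0.4636, -0.2795, 0.1473]
ee_rot: [0.0, -0.0, 1.0, -0.0]
ft_force: [-0.4, -0.2, -1.5]
finger_gap: 0.523
gripper_force: 25.0
```

>>> move_arm --plan '[{"offset": [0, 0, 0], "rot": [0, 0, 0]}, {"offset": [0, 0, 0], "rot": [0, 0, 0]}, {"offset": [0, 0, 0], "rot": [0, 0, 0]}, {"offset": [0, 0, 0], "rot": [0, 0, 0]}, {"offset": [0, 0, 0], "rot": [0, 0, 0]}, {"offset": [0, 0, 0], "rot": [0, 0, 0]}]' --grip 75

```text
t: 17.5
tcp_pos: [0.4635, -0.2795, 0.1472]
ee_rot: [0.0, -0.0, 1.0, 0.0]
ft_force: [-0.1, -0.2, 0.6]
finger_gap: 0.821
gripper_force: 0.0
```

>>> move_arm --plan '[{"offset": [0, 0, -0.03], "rot": [0, 0, 0]}, {"offset": [0, 0, -0.1], "rot": [0, 0, 0]}, {"offset": [0, 0, -0.13], "rot": [0, 0, 0]}, {"offset": [-0.11, 0, -0.08], "rot": [0, 0, 0]}, {"offset": [-0.11, 0, 0], "rot": [0, 0, 0]}, {"offset": [0, 0, 0], "rot": [0, 0, 0]}, {"offset": [0, 0, 0], "rot": [0, 0, 0]}]'

```text
t: 18.2
tcp_pos: [0.5295, -0.2792, 0.2491]
ee_rot: [-0.0, -0.001, 1.0, 0.0]
ft_force: [0.3, 0.2, 0.2]
finger_gap: 0.822
gripper_force: 0.0
```

```bash
python3 - <<'E'
from h import *
s=sense();c=capture("wrist");d=capture("side")
print(s["tcp_pos"])
cv2.imwrite("pics/w8.png",np.hstack([cv2.resize(c["frame"][40:220,220:420],(444,400)),cv2.resize(d["frame"][290:400,260:360],(356,400))]))
E
```

```text
[ 0.52946413 -0.27923297  0.24911214]
```

View pics/w8.png

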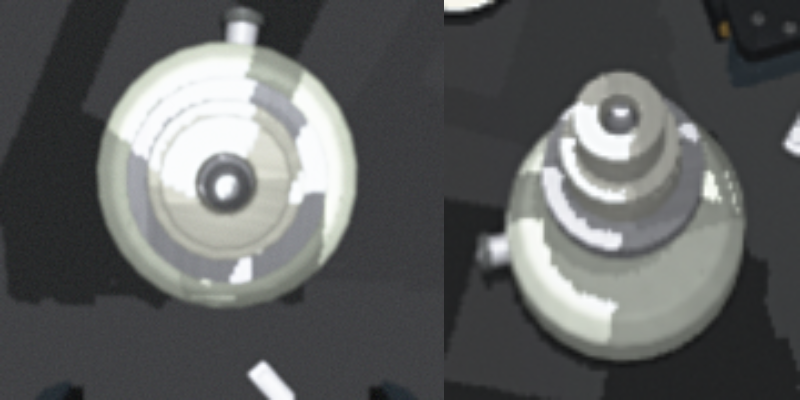

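Collar and ring sit flat and concentric; the post tip fills the collar bore at crop (225,184) on the left and (620,110) on the right. Next I'll push with the fingertips straddling the post.

>>> move_arm --plan '[{"offset": [0.073, 0, 0], "rot": [0, 0, 0]}, {"offset": [0.073, 0, 0], "rot": [0, 0, 0]}, {"offset": [0.073, -0.001, 0], "rot": [0, 0, 0]}, {"offset": [0, 0, 0], "rot": [0, 0, 0]}, {"offset": [0, 0, 0], "rot": [0, 0, 0]}, {"offset": [0, 0, 0], "rot": [0, 0, 0]}, {"offset": [0, 0, 0.07], "rot": [0, 0, 0]}, {"offset": [0, 0, 0.07], "rot": [0, 0, 0]}, {"offset": [0, 0, 0.07], "rot": [0, 0, 0]}, {"offset": [0, 0, 0], "rot": [0, 0, 0]}]' --grip 30

```text
t: 19.3
tcp_pos: [0.4629, -0.2787, 0.1833]
ee_rot: [-0.003, -0.0, 1.0, 0.002]
ft_force: [0.0, 0.5, 0.0]
finger_gap: 0.33
gripper_force: 0.0
```

>>> move_arm --plan '[{"offset": [0, 0, 0.01], "rot": [0, 0, 0]}, {"offset": [0, 0, 0.01], "rot": [0, 0, 0]}, {"offset": [0, 0, 0.01], "rot": [0, 0, 0]}, {"offset": [0, 0, 0], "rot": [0, 0, 0]}, {"offset": [0, 0, 0], "rot": [0, 0, 0]}]'

```text
t: 19.8
tcp_pos: [0.4639, -0.2799, 0.1776]
ee_rot: [0.0, -0.0, 1.0, -0.0]
ft_force: [0.9, -0.2, -0.3]
finger_gap: 0.327
gripper_force: 0.0
```

Now I'll push down about 40 mm in slow steps.

>>> move_arm --plan '[{"offset": [0, 0, 0.015], "rot": [0, 0, 0]}, {"offset": [0, 0, 0.015], "rot": [0, 0, 0]}, {"offset": [0, 0, 0.015], "rot": [0, 0, 0]}, {"offset": [0, 0, 0.015], "rot": [0, 0, 0]}, {"offset": [0, 0, 0], "rot": [0, 0, 0]}]'

```text
t: 20.3
tcp_pos: [0.464, -0.2799, 0.1594]
ee_rot: [0.0, -0.0, 1.0, -0.0]
ft_force: [-0.6, 0.1, 3.7]
finger_gap: 0.324
gripper_force: 1.4
```

>>> move_arm --plan '[{"offset": [0, 0, 0.015], "rot": [0, 0, 0]}, {"offset": [0, 0, 0.015], "rot": [0, 0, 0]}, {"offset": [0, 0, 0.015], "rot": [0, 0, 0]}, {"offset": [0, 0, 0.015], "rot": [0, 0, 0]}, {"offset": [0, 0, 0], "rot": [0, 0, 0]}]'

```text
t: 20.8
tcp_pos: [0.464, -0.2799, 0.1414]
ee_rot: [0.0, -0.0, 1.0, -0.0]
ft_force: [-0.6, -0.9, 3.2]
finger_gap: 0.328
gripper_force: 1.5
```

>>> move_arm --plan '[{"offset": [0, 0, 0.01], "rot": [0, 0, 0]}, {"offset": [0, 0, 0.01], "rot": [0, 0, 0]}, {"offset": [0, 0, 0.008], "rot": [0, 0, 0]}, {"offset": [0, 0, 0], "rot": [0, 0, 0]}]'

```text
t: 21.2
tcp_pos: [0.464, -0.2799, 0.1333]
ee_rot: [0.0, -0.0, 1.0, -0.0]
ft_force: [-1.2, 0.1, 5.2]
finger_gap: 0.33
gripper_force: 2.5
```

>>> move_arm --plan '[{"offset": [0, 0, 0.005], "rot": [0, 0, 0]}, {"offset": [0, 0, 0], "rot": [0, 0, 0]}]'

```text
t: 21.4
tcp_pos: [0.464, -0.2799, 0.1332]
ee_rot: [0.001, -0.0, 1.0, -0.0]
ft_force: [-2.6, 1.3, 14.0]
finger_gap: 0.33
gripper_force: 6.6
```

>>> move_arm --plan '[{"offset": [0, 0, 0.004], "rot": [0, 0, 0]}, {"offset": [0, 0, 0], "rot": [0, 0, 0]}, {"offset": [0, 0, 0], "rot": [0, 0, 0]}]'

```text
t: 21.7
tcp_pos: [0.4641, -0.2799, 0.1332]
ee_rot: [0.001, -0.0, 1.0, -0.001]
ft_force: [-4.2, 2.0, 19.9]
finger_gap: 0.327
gripper_force: 9.9
```

>>> move_arm --plan '[{"offset": [0, 0, -0.02], "rot": [0, 0, 0]}, {"offset": [0, 0, -0.06], "rot": [0, 0, 0]}, {"offset": [0, 0, -0.1], "rot": [0, 0, 0]}, {"offset": [0, 0, -0.12], "rot": [0, 0, 0]}, {"offset": [-0.11, 0, -0.09], "rot": [0, 0, 0]}, {"offset": [-0.11, 0, 0], "rot": [0, 0, 0]}, {"offset": [0, 0, 0], "rot": [0, 0, 0]}, {"offset": [0, 0, 0], "rot": [0, 0, 0]}, {"offset": [0, 0, 0], "rot": [0, 0, 0]}]'

```text
t: 22.6
tcp_pos: [0.5287, -0.2795, 0.2461]
ee_rot: [-0.001, -0.0, 1.0, 0.001]
ft_force: [-0.4, -0.1, -0.5]
finger_gap: 0.33
gripper_force: 0.0
```

```bash
python3 - <<'E'
from h import *
s=sense();c=capture("wrist");print(s["tcp_pos"])
g=c["frame"].min(2)
cv2.imwrite("pics/w9.png",c["frame"])
for y in range(70,170,6):print(y,g[y,262:382:3].tolist())
# predicted pixels
M=np.array(c["mount"]);q=s["ee_rot"];Rt=R.from_quat([q[1],q[2],q[3],q[0]]).as_matrix()
Rw=Rt@M[:3,:3];o=s["tcp_pos"]+Rt@M[:3,3]
th=np.linspace(0,2*np.pi,8,endpoint=False)
for z,r in((.119,.024),(.089,.032),(.059,.045)):
    W=np.c_[.4642+r*np.cos(th),-.2795+r*np.sin(th),0*th+z]
    u,_=cv2.projectPoints((W-o)@Rw,np.zeros(3),np.zeros(3),c["K"],np.array(c["dist"]));print(z,u.reshape(-1,2).round(0).tolist())
E
```

```text
[ 0.52869317 -0.27953231  0.24608652]
70 [35, 62, 64, 65, 63, 66, 66, 64, 69, 171, 202, 206, 210, 229, 242, 248, 251, 251, 251, 252, 251, 251, 252, 235, 175, 171, 163, 156, 145, 145, 143, 109, 61, 63, 62, 65, 63, 65, 62, 64]
76 [53, 71, 67, 62, 62, 66, 86, 182, 207, 217, 237, 250, 251, 251, 251, 251, 251, 251, 251, 251, 252, 252, 221, 189, 185, 185, 185, 185, 186, 177, 158, 180, 220, 187, 83, 65, 68, 67, 64, 67]
82 [63, 64, 65, 64, 60, 176, 210, 220, 244, 251, 251, 251, 252, 252, 250, 240, 246, 251, 251, 252, 251, 253, 199, 182, 164, 179, 181, 186, 187, 186, 212, 250, 244, 225, 215, 160, 61, 65, 64, 65]
88 [66, 64, 64, 99, 201, 209, 238, 251, 252, 251, 252, 243, 243, 251, 252, 251, 251, 250, 250, 248, 251, 217, 168, 171, 166, 178, 173, 176, 167, 190, 252, 251, 251, 251, 232, 215, 204, 94, 64, 59]
94 [39, 50, 99, 206, 219, 247, 251, 251, 251, 250, 246, 252, 252, 241, 219, 251, 251, 251, 248, 225, 250, 233, 203, 193, 209, 186, 154, 160, 171, 182, 250, 252, 251, 251, 251, 243, 215, 194, 74, 60]
100 [42, 48, 146, 196, 245, 252, 251, 252, 230, 251, 252, 249, 240, 252, 239, 228, 251, 252, 
[... 2006 characters left out ...]
31, 138, 136, 135, 137, 132, 142, 250, 248, 248, 196, 153, 147, 151, 149, 140, 126, 118, 150, 63, 64, 57, 63, 60]
166 [37, 39, 33, 40, 38, 39, 39, 51, 119, 135, 142, 159, 164, 152, 153, 153, 154, 154, 154, 156, 154, 152, 249, 250, 250, 251, 187, 148, 139, 130, 117, 114, 93, 59, 56, 66, 60, 62, 62, 60]
0.119 [[321.0, 150.0], [340.0, 142.0], [348.0, 123.0], [341.0, 104.0], [322.0, 96.0], [302.0, 104.0], [295.0, 123.0], [303.0, 142.0]]
0.089 [[321.0, 155.0], [344.0, 145.0], [353.0, 123.0], [345.0, 99.0], [321.0, 89.0], [298.0, 99.0], [289.0, 123.0], [299.0, 145.0]]
0.059 [[321.0, 163.0], [350.0, 151.0], [363.0, 122.0], [351.0, 92.0], [321.0, 78.0], [292.0, 92.0], [280.0, 122.0], [293.0, 151.0]]
```

```bash
python3 -c "
from station import hand_in
print(hand_in())"
```

```text
the job is handed in; nothing more can be done
None
```

The job is handed in; the judge returned no result. The carriage stopped firmly at its home height with ring and collar centred and flat on it, the hand is clear, and the bystanders were not touched.

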